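Reset a ratchet-propped layout board and prop it at a lower notch

ROBOT

A 6-joint arm with a two-finger parallel gripper is mounted at the origin on a cart in front of the work surface, level with it; the furniture and walls round the work are solid. World frame = base frame: x ahead of the robot, y to its left, z up, the work surface at z = 0. Lengths are in m, angles in rad, forces in N, time in s.
With the tool pointing down it reaches from about 0.3 to 0.775 m from the base axis. Payload 14.6 kg.
Tool frame: the origin (TCP) lies on the centre line of the jaws, within the pads' length; the fingertips stand 19 mm ahead of it and the grasp point (between the pads) is the TCP; z points along the fingers, y is the direction in which the jaws open and shut (so a half turn about z gives the same grasp; the last joint's range is limited). The gripper opens to 94 mm and grips with 3 to 60 N. Pads are 16 mm wide; open, the fingers measure 119 mm over their backs; the gripper's body (75 mm by 177 mm) begins 78 mm behind the grasp point.
Start: joints at [-1.169, 0.3, 1.521, -0, 1.321, -0.067], TCP at [0.248, -0.491, 0.224] pointing down, gripper open.
Joint ranges: [-3.03, 3.03], [-0.79, 2.21], [0.23, 2.52], [-1.04, 4.18], [0, 3.07], [-2.55, 2.55]. Speed limits (rad/s): [2.22, 2.22, 2.57, 3.14, 3.14, 3.14].

INTERFACE

Orientations are given as [roll, pitch, yaw] about the fixed x, y, z axes, in that order (R = Rz(yaw) Ry(pitch) Rx(roll)).
In Python, from station import ctrl gives the robot as it stands. The module is installed in compiled form; this text tells all that it offers.
- The arm moves only by the shell command python3 -m creep 'ROWS' [FORCE]. ROWS is a JSON object of lists of equal length, an entry for each row: "translation": the shift along the world's x, y, z in mm, a list of three; "yaw": the turn about the world's z in rad; "gripper": the closure in counts, from 0 (fully open) to 255 (shut). A call has 1 to 5 rows; each row is the pose to reach, as a shift and turn from the pose measured when the call began; what a row does not reach only later rows make up. A row lasts 1/12 s, in which the tool goes at most 41.7 mm and 7.16 degrees, less where a joint would pass 70% of its speed; a pose out of reach is approached as far as the arm can. A call with a gripper value outside its range is refused whole. The fingers move at their own pace and stop on an object; FORCE is the grip in N (left out, the last holds). Time passes only in rows, so rows that repeat a pose let the fingers close. It gives the time, the measured TCP pose, the force and the opening at its end, in the units of the state.
- ctrl.get_obs(): the state, without advancing time (a new reading comes with each control period).
- ctrl.camera(name): name is "side" or "top"; returns a dict with "pixels" (480x640x3 uint8, red, green, blue), "depth" (480x640 float32, m along the optical axis (not along the pixel's ray), 0 where there is no reading), "fx", "fy", "cx", "cy" (pixels), "R" (3x3) and "t" (3): a world point X has camera coordinates R X + t. Camera axes: x right, y down, z forward; pixel columns grow to the right and rows downward; lengths in m; the calibration is good to about 2 mm. A picture is of the moment at which its call begins.
- ctrl.hand_in(): hands the job in, once; it reports no verdict.
The state is a dict: "time_s": time; "qpos": joint angles; "joint_vel": joint speeds; "tau": joint torques, N m; "ee_pos": TCP position; "eef_rot": TCP orientation; "force": force on the tool from outside, world axes, zero at the start; "moment": the same for the moment, N m; "grip_width": finger opening in m.
Only numpy, scipy, OpenCV 4.12 (cv2) and the standard library are available. Lean on these libraries where they do the work, as an engineer would, in place of code of your own. Each camera call takes 0.05 s, during which the arm holds its last target. There are 200 camera calls.

TASK

The small tilting layout board is propped too steep: set it at its lowest notch. Its ratchet lets it only go up, so raise it (the steel lift bar is there for that) past the top notch until the pawl resets against the springy top stop, lower it fully flat, then raise it again to the lowest notch, let the pawl take its weight and let go. Press only gently on the top stop, never let the board drop, and leave the things lying around it where they are.

Things in the scene. Friction and masses are not known exactly. Their poses are not given: they have to be found in the camera images.
- board (a joint): tilt of the board about its hinge, rad: 0 = flat, grows as the bar is raised. The pawl holds it against falling at three notches: 0.262 (lowest), 0.524 (middle), 0.785 (top); let go between notches it sinks back to the one below. It starts held at the middle or the top one. It can always be raised, up to the top stop (see buffer)
- bar (a point): middle of the lift bar on the board's far, free edge: round steel bar, 12 mm diameter, 130 mm long, parallel to the hinge and 200 mm from it, carried at its ends, a 39 mm open gap between it and the board's edge. x axis: from hinge to bar. Board: plywood, 135 x 160 x 12 mm with a blank sheet; lifting the bar takes 1 to 4 N
- hinge (a point): middle of the board's hinge line, on the robot's side of the board, fixed on the stand 80 mm above the table; with the board flat the bar lies 200 mm from it along the stand's +x, level with it; it swings up about this line towards the robot
- pawl (a point): pivot of the pawl, 108 mm above the hinge line at the stand's right (-y) side. Its orange ball weight leans to the robot while the pawl is in the teeth, away from the robot once it is tipped out (reset): then the board can be lowered freely. It tips out just after the board meets the top stop, and is tipped back in on the last 0.06 rad down to flat
- stand: grey steel base plate, 285 x 255 x 12 mm, fixed to the table; origin on the table; x from the hinge to the bar (away from the robot), y along the hinge to the left; hinge at x = -90, y = 0, z = 80 mm. On its right (-y) side a steel ear 203 mm tall with pawl, toothed wheel and top stop; two rubber-topped posts carry the flat board
- buffer: top stop: black rubber plunger, 16 x 14 mm, on the stand's right; its top is 58 mm from this origin along -x; sinks against a spring, 10 N per mm. Met at a board tilt between 0.95 and 1.43 rad, different at each start; the pawl tips out within the next 0.03 rad. It feels 3.4 times what the bar is lifted with beyond the board's weight, and must not get over 30 N
- cutters: red-handled side cutters, 52 x 130 x 12 mm, lying to the right of the stand; origin at the centre of its underside
- black_tape: small black tape roll, 64 mm across and 18 mm high, lying to the right of the stand; origin at the centre of its underside
- cyano: small white glue bottle with blue cap, 27 mm across and 69 mm tall, standing to the right of the stand; origin at the centre of its underside
- blue_marker: white marker pen with blue cap, 15 x 132 x 16 mm, lying to the left front of the stand; origin at the centre of its underside

How it is judged:
By the outcome, as a careful person would: the job done as asked, in the order asked, and still so for the second after the job is handed in, with the robot touching nothing.
It also fails if it takes over 72 s, if anything falls off the work surface, if the arm or the gripper's body presses on something with over 40 N, if the wrist force passes 120 N, or if a joint passes its speed limit or range.

## Working session

There is one attempt and no reset: what is moved stays moved. The work goes in short steps, Python scripts to look and compute and a shell command to move; the robot and the scene stay as the last step left them, time stands still between calls to the robot, and variables do not carry over. Pictures are saved under pics/ and viewed, about 8 in all and at most 12, crops included, and the job is handed in when it is done.

```bash
mkdir -p pics; cat > h.py <<'E'
import numpy as np, cv2
from station import ctrl
def snap(n,f,crop=None,s=1):
    c=ctrl.camera(n); im=c["pixels"][:,:,::-1].copy()
    if crop: im=im[crop[1]:crop[3],crop[0]:crop[2]]
    if s!=1: im=cv2.resize(im,None,fx=s,fy=s)
    cv2.imwrite("pics/"+f,im); np.savez("pics/"+f+".npz",**c); return c
def pt(c,u,v,d=None):
    d=c["depth"][int(v),int(u)] if d is None else d
    return c["R"].T@(np.array([(u-c["cx"])/c["fx"]*d,(v-c["cy"])/c["fy"]*d,d])-c["t"])
E
python3 - <<'E'
from h import *
for n in("side","top"):
    c=snap(n,n+"0.png"); print(n,c["fx"],"cam at",-c["R"].T@c["t"],"fwd",c["R"][2])
o=ctrl.get_obs();print(o)
E
```

```text
side 579.5210631895907 cam at [ 0.22316181 -1.1138617   0.70416822] fwd [ 0.21609801  0.86053264 -0.46128648]
top 535.4069854396582 cam at [ 0.30398244 -0.04926898  1.22261797] fwd [ 0.16881053  0.0336514  -0.9850739 ]
{'time_s': 0.1, 'qpos': array([-1.16859359e+00,  3.00393666e-01,  1.52149965e+00,  3.30032932e-05,
        1.32071028e+00, -6.65541890e-02]), 'joint_vel': array([-0.001285  , -0.00308349, -0.00159866, -0.00034167, -0.00088867,
        0.00039033]), 'tau': array([ 7.90953873e-04, -5.32645476e+01, -3.53280044e+01,  7.09546963e-02,
        2.34974711e-02, -5.41561940e-05]), 'ee_pos': array([ 0.24842208, -0.49046375,  0.22396325]), 'eef_rot': array([-3.14058607e+00, -9.91306406e-05,  4.68748694e-01]), 'force': array([ 0.60569596,  0.59254334, -0.63112685]), 'moment': array([ 0.00986336,  0.06722429, -0.02298875]), 'grip_width': 0.094067302230396}
```

View pics/side0.png

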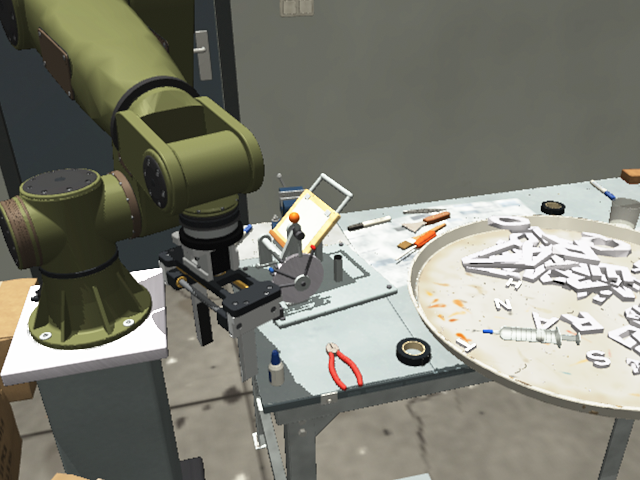

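View pics/top0.png

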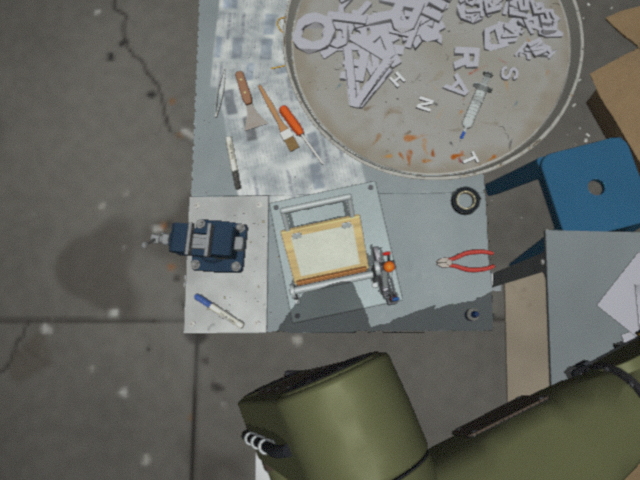

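Side view: board up, bar at about (330,190), orange ball (294,217). Top view: board (325,250), bar (317,212), ear (385,270). I'll enlarge both.

```bash
python3 - <<'E'
import cv2,numpy as np
a=cv2.imread("pics/top0.png")[170:330,255:415]; b=cv2.imread("pics/side0.png")[165:325,250:410]
cv2.imwrite("pics/z0.png",np.hstack([cv2.resize(x,(400,400),interpolation=cv2.INTER_CUBIC) for x in(a,b)]))
E
```

```text
(no output)
```

View pics/z0.png

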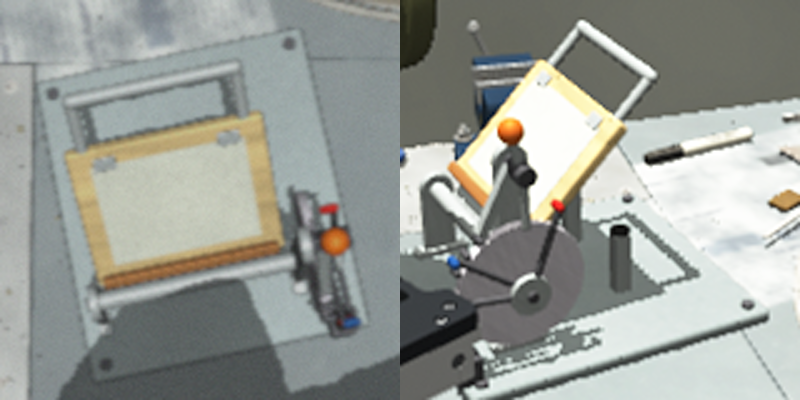

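Bar ends: top view (282,211),(351,197); side view (323,175),(352,194). Plate corners, top view: (269,196),(375,182),(403,298),(295,322).

```bash
cat >> h.py <<'E'
def ray(c,u,v):
    d=c["R"].T@np.array([(u-c["cx"])/c["fx"],(v-c["cy"])/c["fy"],1]); return -c["R"].T@c["t"],d
def onz(c,u,v,z):
    o,d=ray(c,u,v); return o+d*(z-o[2])/d[2]
def tri(c1,p1,c2,p2):
    o1,d1=ray(c1,*p1);o2,d2=ray(c2,*p2)
    s=np.linalg.lstsq(np.stack([d1,-d2],1),o2-o1,rcond=None)[0]
    a=o1+d1*s[0];b=o2+d2*s[1]; return (a+b)/2,np.linalg.norm(a-b)
E
python3 - <<'E'
from h import *
np.set_printoptions(precision=4,suppress=True)
T=np.load("pics/top0.png.npz");S=np.load("pics/side0.png.npz")
P=[onz(T,*p,.012)for p in[(269,196),(375,182),(403,298),(295,322)]]
print(np.array(P),np.mean(P,0)); 
x=(P[0]+P[1]-P[2]-P[3]);y=P[0]+P[3]-P[1]-P[2];print("yaw",np.arctan2(x[1],x[0]),np.arctan2(-y[0],y[1]),np.linalg.norm(x)/2,np.linalg.norm(y)/2)
L=tri(T,(282.5,211),S,(323,175.5));R=tri(T,(351,197.2),S,(352,194.2));print(L,R,(L[0]+R[0])/2,np.linalg.norm(L[0]-R[0]))
print("hinge",onz(T,293,290,.08),onz(T,373,276,.08))
# bar depth
for f in np.linspace(.15,.85,6):
    u=282.5+f*68.5;v=211-f*13.8
    print(min((pt(T,u,v+k) for k in(-1,0,1)),key=lambda q:-q[2]))
# ball
for n,C in(("T",T),("S",S)):
    h=cv2.cvtColor(C["pixels"],cv2.COLOR_RGB2HSV);m=cv2.inRange(h,(5,180,150),(16,255,255))
    k,l,s,ce=cv2.connectedComponentsWithStats(m);print(n,[(ce[i].round(1),s[i,4]) for i in range(1,k) if s[i,4]>15])
E
```

```text
[[ 0.6139  0.1347  0.012 ]
 [ 0.6441 -0.1131  0.012 ]
 [ 0.3745 -0.1706  0.012 ]
 [ 0.3226  0.0719  0.012 ]] [ 0.4888 -0.0193  0.012 ]
yaw 0.21128319605725515 0.1658127455693145 0.2868020598254257 0.24851348926072447
(array([0.5311, 0.0762, 0.2217]), np.float64(0.0016221927812733097)) (array([ 0.5568, -0.0559,  0.2262]), np.float64(0.004461039247940607)) [0.5439 0.0102 0.224 ] 0.13462250654959615
hinge [0.3892 0.0698 0.08  ] [ 0.4177 -0.1013  0.08  ]
[0.5351 0.0561 0.2257]
[0.5385 0.0377 0.2265]
[0.542  0.0193 0.2266]
[0.5451 0.0009 0.2285]
[ 0.5488 -0.0175  0.2278]
[ 0.5526 -0.0358  0.2268]
T [(array([290.9, 119.7]), np.int32(211)), (array([388.8, 266.2]), np.int32(71))]
S [(array([293.5, 216.7]), np.int32(43)), (array([425. , 238.1]), np.int32(156))]
```

Bar centre z≈0.2215, so the tilt is ≈0.785 (top notch). Stand yaw ≈0.19, hinge about (0.405,-0.017). I'll move above the bar, rising first, and turn the yaw to 1.76 so the jaws straddle the bar.

```bash
python3 -m creep '{"translation":[[0,0,40],[0,0,80],[15,25,115],[35,58,130],[55,92,136]],"yaw":[0.1,0.21,0.33,0.45,0.57],"gripper":[60,120,120,120,120]}' 15
python3 -m creep '{"translation":[[20,34,0],[40,68,0],[60,102,0],[80,136,0],[100,170,0]],"yaw":[0.12,0.24,0.36,0.48,0.6],"gripper":[120,120,120,120,120]}'
python3 - <<'E'
from h import *
o=ctrl.get_obs();print(np.array([.544,.0102,.34])-o["ee_pos"],1.76-o["eef_rot"][2],o["eef_rot"],o["grip_width"])
E
```

```text
time_s: 0.52
ee_pos: [0.303, -0.3992, 0.3622]
eef_rot: [3.14, 0.001, 1.043]
force: [1.4, 0.1, -0.8]
grip_width: 0.0637
time_s: 0.93
ee_pos: [0.4034, -0.2273, 0.3621]
eef_rot: [3.14, 0.001, 1.648]
force: [0.5, -0.6, -0.0]
grip_width: 0.0497
[ 0.1406174   0.23753045 -0.02211279] 0.11155868496978205 [3.13984456e+00 1.35224726e-03 1.64844132e+00] 0.0496688379624575
```

```bash
python3 -m creep '{"translation":[[20,34,0],[40,68,0],[60,102,0],[80,136,0],[100,170,0]],"yaw":[0.05,0.11,0.11,0.11,0.11],"gripper":[120,120,120,120,120]}'
python3 -m creep '{"translation":[[20,34,0],[40,67,0],[40,67,-30],[40,67,-60],[40,67,-60]],"yaw":[0,0,0,0,0],"gripper":[120,120,120,120,120]}'
python3 - <<'E'
from h import *
s=snap("side","side1.png",(230,120,430,320),2); t=snap("top","top1.png",(220,130,420,330),2)
a=cv2.imread("pics/side1.png");b=cv2.imread("pics/top1.png");cv2.imwrite("pics/z1.png",np.hstack([a,b]))
o=ctrl.get_obs();print(o["ee_pos"],o["eef_rot"],o["force"])
E
```

```text
time_s: 1.35
ee_pos: [0.5039, -0.0553, 0.362]
eef_rot: [3.14, 0.001, 1.759]
force: [0.8, 0.1, 0.3]
grip_width: 0.0503
time_s: 1.77
ee_pos: [0.5425, 0.0124, 0.2962]
eef_rot: [-3.134, -0.001, 1.76]
force: [1.5, -0.5, -0.2]
grip_width: 0.0495
[0.54374247 0.01156443 0.3022548 ] [3.14143410e+00 9.22718404e-04 1.75844429e+00] [-0.16769825  0.54353434  0.72229367]
```

View pics/z1.png

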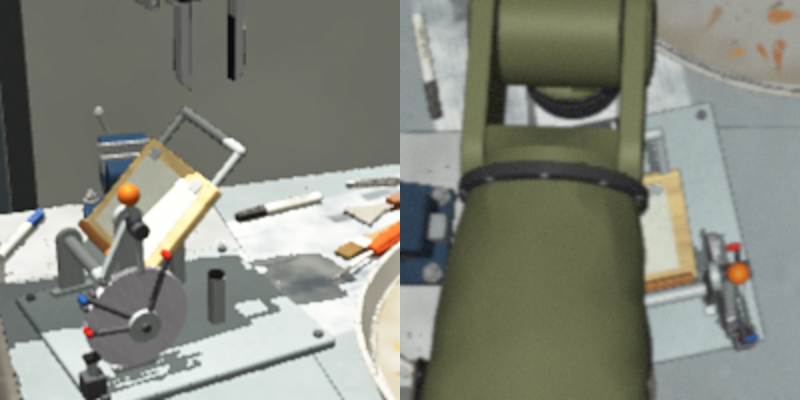

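The fingers (side view, around x 185–240) straddle the bar from above. I'll descend to the bar and close.

```bash
python3 -m creep '{"translation":[[0,0,-25],[0,0,-50],[0,-1,-70],[0,-1,-80],[0,-1,-80]],"yaw":[0,0,0,0,0],"gripper":[120,120,120,120,120]}'
python3 -m creep '{"translation":[[0,0,0],[0,0,0],[0,0,0],[0,0,0],[0,0,0]],"yaw":[0,0,0,0,0],"gripper":[180,255,255,255,255]}' 15
python3 -m creep '{"translation":[[0,0,0],[0,0,0],[0,0,0],[0,0,0],[0,0,0]],"yaw":[0,0,0,0,0],"gripper":[255,255,255,255,255]}' 15
```

```text
time_s: 2.28
ee_pos: [0.5437, 0.0102, 0.2222]
eef_rot: [-3.141, 0.001, 1.758]
force: [-0.0, -0.9, 0.2]
grip_width: 0.0499
time_s: 2.7
ee_pos: [0.5439, 0.0102, 0.2229]
eef_rot: [3.141, 0.001, 1.758]
force: [0.3, 0.3, -0.1]
grip_width: 0.0198
time_s: 3.12
ee_pos: [0.545, 0.0104, 0.224]
eef_rot: [3.137, 0.001, 1.758]
force: [6.6, 1.7, 3.4]
grip_width: 0.0117
```

```bash
cat > chk.py <<'E'
# prints tilt, resisting (tangential) force, radial force; fails if resisting force over limit; also prints next arc steps in mm
import sys; from h import *
o=ctrl.get_obs(); X=np.array([.982,.189,0]); h=np.array([.4061,-.0164,.081])
r=o["ee_pos"]-h; a=r@X; th=np.arctan2(r[2],a); t=-np.sin(th)*X+np.cos(th)*np.array([0,0,1]); n=np.cos(th)*X+np.sin(th)*np.array([0,0,1])
F=o["force"]; print("t%.2f th %.3f R %.4f res %.1f rad %.1f w %.4f"%(o["time_s"],th,np.hypot(a,r[2]),-F@t,F@n,o["grip_width"]))
for d in map(float,sys.argv[2:]):
    q=.2*(np.cos(th+d)-np.cos(th))*X*1e3; q[2]=200*(np.sin(th+d)-np.sin(th)); print(d,q.round(1))
sys.exit(-F@t>float(sys.argv[1]))
E
python3 chk.py 99; python3 -m creep '{"translation":[[-3,-0.6,3],[-6,-1.1,6],[-9,-1.7,8.5],[-12,-2.3,11],[-12,-2.3,11]],"yaw":[0,0,0,0,0],"gripper":[255,255,255,255,255]}' 15; python3 chk.py 99 0.02 0.04 0.06 0.08 0.1
```

```text
t3.12 th 0.791 R 0.2012 res 2.4 rad 7.2 w 0.0117
time_s: 3.53
ee_pos: [0.5328, 0.008, 0.2359]
eef_rot: [3.136, 0.002, 1.758]
force: [4.2, -0.9, 0.7]
grip_width: 0.0113
t3.53 th 0.876 R 0.2016 res 2.6 rad 3.1 w 0.0113
0.02 [-3.  -0.6  2.5]
0.04 [-6.1 -1.2  5. ]
0.06 [-9.3 -1.8  7.4]
0.08 [-12.5  -2.4   9.7]
0.1 [-15.7  -3.   12. ]False
False
```

```bash
python3 -m creep '{"translation":[[-3,-0.6,2.5],[-6,-1.2,5],[-9,-1.7,7.3],[-9,-1.7,7.3]],"yaw":[0,0,0,0],"gripper":[255,255,255,255]}' 15 >/dev/null; python3 chk.py 5 && python3 -m creep '{"translation":[[-1.6,-0.3,1.2],[-3.2,-0.6,2.3],[-3.2,-0.6,2.3]],"yaw":[0,0,0],"gripper":[255,255,255]}' >/dev/null && python3 chk.py 5 && python3 -m creep '{"translation":[[-1.6,-0.3,1.2],[-3.2,-0.6,2.2],[-3.2,-0.6,2.2]],"yaw":[0,0,0],"gripper":[255,255,255]}' >/dev/null && python3 chk.py 5 && python3 -m creep '{"translation":[[-1.6,-0.3,1.1],[-3.3,-0.6,2.2],[-3.3,-0.6,2.2]],"yaw":[0,0,0],"gripper":[255,255,255]}' >/dev/null && python3 chk.py 5 && python3 -m creep '{"translation":[[-1.6,-0.3,1.1],[-3.3,-0.6,2.1],[-3.3,-0.6,2.1]],"yaw":[0,0,0],"gripper":[255,255,255]}' >/dev/null && python3 chk.py 5 .02 .04 .06
```

```text
t3.87 th 0.938 R 0.2019 res 1.4 rad 2.2 w 0.0111False
```

```bash
sed -i 's/sys.exit(\(.*\))$/sys.exit(int(\1))/' chk.py; python3 -m creep '{"translation":[[-1.6,-0.3,1.2],[-3.2,-0.6,2.3],[-3.2,-0.6,2.3]],"yaw":[0,0,0],"gripper":[255,255,255]}' >/dev/null && python3 chk.py 5 && python3 -m creep '{"translation":[[-1.6,-0.3,1.2],[-3.2,-0.6,2.2],[-3.2,-0.6,2.2]],"yaw":[0,0,0],"gripper":[255,255,255]}' >/dev/null && python3 chk.py 5 && python3 -m creep '{"translation":[[-1.6,-0.3,1.1],[-3.3,-0.6,2.2],[-3.3,-0.6,2.2]],"yaw":[0,0,0],"gripper":[255,255,255]}' >/dev/null && python3 chk.py 5 && python3 -m creep '{"translation":[[-1.6,-0.3,1.1],[-3.3,-0.6,2.1],[-3.3,-0.6,2.1]],"yaw":[0,0,0],"gripper":[255,255,255]}' >/dev/null && python3 chk.py 5 .02 .04 .06
```

```text
t4.12 th 0.959 R 0.2020 res 1.3 rad 2.3 w 0.0114
t4.37 th 0.980 R 0.2021 res 1.6 rad 1.6 w 0.0111
t4.62 th 1.001 R 0.2022 res 2.2 rad 4.0 w 0.0110
t4.87 th 1.022 R 0.2023 res 1.9 rad 3.4 w 0.0117
0.02 [-3.4 -0.6  2.1]
0.04 [-6.8 -1.3  4. ]
0.06 [-10.2  -2.    5.9]
```

```bash
python3 -m creep '{"translation":[[-1.7,-0.3,1],[-3.4,-0.6,2.1],[-3.4,-0.6,2.1]],"yaw":[0,0,0],"gripper":[255,255,255]}' >/dev/null && python3 chk.py 5 && python3 -m creep '{"translation":[[-1.7,-0.3,1],[-3.4,-0.7,2],[-3.4,-0.7,2]],"yaw":[0,0,0],"gripper":[255,255,255]}' >/dev/null && python3 chk.py 5 && python3 -m creep '{"translation":[[-1.7,-0.3,1],[-3.5,-0.7,1.9],[-3.5,-0.7,1.9]],"yaw":[0,0,0],"gripper":[255,255,255]}' >/dev/null && python3 chk.py 5 && python3 -m creep '{"translation":[[-1.7,-0.3,0.9],[-3.5,-0.7,1.8],[-3.5,-0.7,1.8]],"yaw":[0,0,0],"gripper":[255,255,255]}' >/dev/null && python3 chk.py 5 && python3 -m creep '{"translation":[[-1.7,-0.3,0.9],[-3.5,-0.7,1.8],[-3.5,-0.7,1.8]],"yaw":[0,0,0],"gripper":[255,255,255]}' >/dev/null && python3 chk.py 5 && python3 -m creep '{"translation":[[-1.7,-0.3,0.8],[-3.6,-0.7,1.7],[-3.6,-0.7,1.7]],"yaw":[0,0,0],"gripper":[255,255,255]}' >/dev/null && python3 chk.py 5 .02 .04 .06
```

```text
t5.12 th 1.044 R 0.2024 res 1.5 rad 3.7 w 0.0110
t5.37 th 1.065 R 0.2026 res 1.8 rad 3.6 w 0.0115
t5.62 th 1.085 R 0.2026 res 0.7 rad 5.0 w 0.0113
t5.87 th 1.106 R 0.2027 res 1.5 rad 4.0 w 0.0117
t6.12 th 1.127 R 0.2028 res 1.6 rad 4.7 w 0.0113
t6.37 th 1.148 R 0.2028 res 1.7 rad 4.5 w 0.0114
0.02 [-3.6 -0.7  1.6]
0.04 [-7.2 -1.4  3.1]
0.06 [-10.9  -2.1   4.6]
```

```bash
python3 -m creep '{"translation":[[-1.8,-0.3,0.8],[-3.6,-0.7,1.6],[-3.6,-0.7,1.6]],"yaw":[0,0,0],"gripper":[255,255,255]}' >/dev/null && python3 chk.py 5 && python3 -m creep '{"translation":[[-1.8,-0.3,0.8],[-3.6,-0.7,1.6],[-3.6,-0.7,1.6]],"yaw":[0,0,0],"gripper":[255,255,255]}' >/dev/null && python3 chk.py 5 && python3 -m creep '{"translation":[[-1.8,-0.3,0.8],[-3.6,-0.7,1.5],[-3.6,-0.7,1.5]],"yaw":[0,0,0],"gripper":[255,255,255]}' >/dev/null && python3 chk.py 5 && python3 -m creep '{"translation":[[-1.8,-0.3,0.7],[-3.7,-0.7,1.4],[-3.7,-0.7,1.4]],"yaw":[0,0,0],"gripper":[255,255,255]}' >/dev/null && python3 chk.py 5 && python3 -m creep '{"translation":[[-1.8,-0.3,0.7],[-3.7,-0.7,1.3],[-3.7,-0.7,1.3]],"yaw":[0,0,0],"gripper":[255,255,255]}' >/dev/null && python3 chk.py 5 && python3 -m creep '{"translation":[[-1.8,-0.3,0.6],[-3.7,-0.7,1.2],[-3.7,-0.7,1.2]],"yaw":[0,0,0],"gripper":[255,255,255]}' >/dev/null && python3 chk.py 5 .02 .04 .06
```

```text
t6.62 th 1.169 R 0.2028 res 1.7 rad 3.9 w 0.0112
t6.87 th 1.190 R 0.2029 res 3.0 rad 2.9 w 0.0116
t7.12 th 1.210 R 0.2031 res 4.9 rad 3.7 w 0.0113
t7.37 th 1.229 R 0.2032 res 6.8 rad 3.1 w 0.0116
```

```bash
cat > ball.py <<'E'
import sys; from h import *
C=snap("side",sys.argv[1],(230,120,430,320),3); h=cv2.cvtColor(C["pixels"],cv2.COLOR_RGB2HSV);m=cv2.inRange(h,(5,180,150),(16,255,255));m[:,360:]=0;m[:,:250]=0
k,l,s,ce=cv2.connectedComponentsWithStats(m);print([(ce[i].round(1),s[i,4]) for i in range(1,k) if s[i,4]>10])
E
python3 ball.py s2.png; python3 chk.py 5
```

```text
[(array([304.5, 215.8]), np.int32(44))]
t7.42 th 1.228 R 0.2031 res 6.4 rad 2.7 w 0.0117
```

View pics/s2.png

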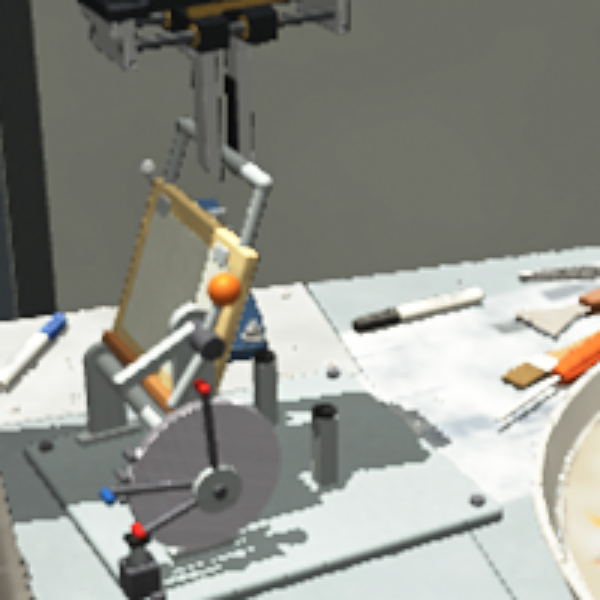

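The ball moved from x 293.5 to 304.5 and now leans away from the robot over its pivot at about (300,235), so the pawl appears reset. Contact came at about 1.19 rad. I'll start lowering and check.

```bash
python3 chk.py 9 -.02 -.04 -.06 -.08 -.1 | tail -5; python3 -m creep '{"translation":[[3.7,0.7,-1.4],[7.4,1.4,-2.9],[11,2.1,-4.5],[14.7,2.8,-6.1],[14.7,2.8,-6.1]],"yaw":[0,0,0,0,0],"gripper":[255,255,255,255,255]}' >/dev/null; python3 ball.py s3.png;  python3 chk.py 9 -.04 -.08 -.12 -.16 -.2
```

```text
-0.02 [ 3.7  0.7 -1.4]
-0.04 [ 7.3  1.4 -2.8]
-0.06 [11.   2.1 -4.4]
-0.08 [14.6  2.8 -6. ]
-0.1 [18.1  3.5 -7.6]
[(array([304.2, 215.7]), np.int32(44))]
t7.88 th 1.148 R 0.2029 res 1.1 rad 2.7 w 0.0114
-0.04 [ 7.1  1.4 -3.4]
-0.08 [14.1  2.7 -7.1]
-0.12 [ 20.9   4.  -11.1]
-0.16 [ 27.5   5.3 -15.4]
-0.2 [ 34.    6.5 -20. ]
```

```bash
python3 - <<'E'
import numpy as np
th=1.148
while th>0:
    d=np.arange(1,6)*.025; print(round(th,3),[[round(float(200*(np.cos(th-e)-np.cos(th))*k),1) for k in(.982,.189)]+[round(float(200*(np.sin(th-e)-np.sin(th))),1)] for e in d]); th-=.125
E
```

```text
1.148 [[4.5, 0.9, -2.1], [8.9, 1.7, -4.3], [13.2, 2.5, -6.7], [17.5, 3.4, -9.1], [21.7, 4.2, -11.7]]
1.023 [[4.2, 0.8, -2.7], [8.3, 1.6, -5.4], [12.3, 2.4, -8.3], [16.2, 3.1, -11.3], [20.1, 3.9, -14.3]]
0.898 [[3.8, 0.7, -3.2], [7.5, 1.4, -6.4], [11.2, 2.1, -9.8], [14.7, 2.8, -13.2], [18.2, 3.5, -16.8]]
0.773 [[3.4, 0.7, -3.6], [6.7, 1.3, -7.3], [9.9, 1.9, -11.1], [13.0, 2.5, -15.0], [16.0, 3.1, -18.9]]
0.648 [[2.9, 0.6, -4.0], [5.7, 1.1, -8.1], [8.4, 1.6, -12.3], [11.1, 2.1, -16.5], [13.6, 2.6, -20.8]]
0.523 [[2.4, 0.5, -4.4], [4.7, 0.9, -8.8], [6.9, 1.3, -13.3], [8.9, 1.7, -17.8], [10.9, 2.1, -22.4]]
0.398 [[1.8, 0.4, -4.6], [3.6, 0.7, -9.3], [5.2, 1.0, -14.0], [6.7, 1.3, -18.8], [8.1, 1.6, -23.6]]
0.273 [[1.3, 0.2, -4.8], [2.4, 0.5, -9.7], [3.4, 0.7, -14.6], [4.3, 0.8, -19.5], [5.1, 1.0, -24.4]]
0.148 [[0.7, 0.1, -5.0], [1.2, 0.2, -9.9], [1.6, 0.3, -14.9], [1.9, 0.4, -19.9], [2.1, 0.4, -24.9]]
0.023 [[0.1, 0.0, -5.0], [-0.0, -0.0, -10.0], [-0.2, -0.0, -15.0], [-0.5, -0.1, -20.0], [-1.0, -0.2, -25.0]]
```

```bash
python3 -m creep '{"translation":[[4.5,0.9,-2.1],[8.9,1.7,-4.3],[13.2,2.5,-6.7],[17.5,3.4,-9.1],[21.7,4.2,-11.7]],"yaw":[0,0,0,0,0],"gripper":[255,255,255,255,255]}' >/dev/null; python3 chk.py 9 && python3 -m creep '{"translation":[[4.2,0.8,-2.7],[8.3,1.6,-5.4],[12.3,2.4,-8.3],[16.2,3.1,-11.3],[20.1,3.9,-14.3]],"yaw":[0,0,0,0,0],"gripper":[255,255,255,255,255]}' >/dev/null; python3 chk.py 9 -.02 -.1
```

```text
t8.30 th 1.021 R 0.2023 res 0.6 rad 0.4 w 0.0115
t8.72 th 0.895 R 0.2022 res 0.8 rad -0.6 w 0.0114
-0.02 [ 3.   0.6 -2.5]
-0.1 [ 14.7   2.8 -13.3]
```

```bash
python3 -m creep '{"translation":[[3.8,0.7,-3.2],[7.5,1.4,-6.4],[11.2,2.1,-9.8],[14.7,2.8,-13.2],[14.7,2.8,-13.2]],"yaw":[0,0,0,0,0],"gripper":[255,255,255,255,255]}' >/dev/null; python3 chk.py 9;  python3 -m creep '{"translation":[[1.7,0.3,-1.8],[3.4,0.7,-3.6],[5,1,-5.5],[5,1,-5.5]],"yaw":[0,0,0,0],"gripper":[255,255,255,255]}' >/dev/null; python3 ball.py s4.png; python3 chk.py 9 -.02 -.1
```

```text
t9.13 th 0.792 R 0.2022 res 1.4 rad 1.2 w 0.0115
[(array([304.4, 215.8]), np.int32(43))]
t9.52 th 0.754 R 0.2020 res 0.7 rad 0.3 w 0.0111
-0.02 [ 2.7  0.5 -2.9]
-0.1 [ 12.7   2.4 -15.2]
```

Passed the top notch freely and the ball is still tipped out. I'll keep lowering.

```bash
python3 -m creep '{"translation":[[3.3,0.6,-3.7],[6.5,1.3,-7.4],[9.6,1.9,-11.3],[12.6,2.4,-15.2],[15.6,3,-19.1]],"yaw":[0,0,0,0,0],"gripper":[255,255,255,255,255]}' >/dev/null; python3 chk.py 9;  python3 -m creep '{"translation":[[2.9,0.6,-4],[5.7,1.1,-8.1],[8.4,1.6,-12.3],[11,2.1,-16.5],[13.5,2.6,-20.8]],"yaw":[0,0,0,0,0],"gripper":[255,255,255,255,255]}' >/dev/null;  python3 chk.py 9; python3 -m creep '{"translation":[[2.4,0.5,-4.4],[4.7,0.9,-8.8],[6.8,1.3,-13.3],[8.8,1.7,-17.8],[8.8,1.7,-17.8]],"yaw":[0,0,0,0,0],"gripper":[255,255,255,255,255]}' >/dev/null;  python3 chk.py 9 -.1
```

```text
t9.93 th 0.628 R 0.2019 res 0.6 rad -1.6 w 0.0117
t10.35 th 0.502 R 0.2020 res 0.9 rad -2.8 w 0.0116
t10.77 th 0.398 R 0.2020 res 1.7 rad -2.7 w 0.0114
-0.1 [  6.7   1.3 -18.8]
```

```bash
python3 -m creep '{"translation":[[1.7,0.3,-4.6],[3.5,0.6,-9.3],[5,0.9,-14],[6.4,1.2,-18.8],[7.8,1.5,-23.6]],"yaw":[0,0,0,0,0],"gripper":[255,255,255,255,255]}' >/dev/null; python3 chk.py 9;  python3 -m creep '{"translation":[[1.1,0.2,-4.8],[2.2,0.4,-9.7],[3.1,0.6,-14.6],[3.9,0.7,-19.5],[3.9,0.7,-19.5]],"yaw":[0,0,0,0,0],"gripper":[255,255,255,255,255]}' >/dev/null;  python3 chk.py 9; python3 -m creep '{"translation":[[0.6,0.1,-4],[1.1,0.2,-8],[1.5,0.3,-12],[1.5,0.3,-12]],"yaw":[0,0,0,0],"gripper":[255,255,255,255]}' >/dev/null;python3 ball.py s5.png;  python3 chk.py 9 -.1
```

```text
t11.18 th 0.272 R 0.2017 res 0.0 rad -2.7 w 0.0114
t11.60 th 0.169 R 0.2014 res 2.6 rad 0.4 w 0.0115
[(array([298.5, 214.8]), np.int32(52))]
t11.98 th 0.107 R 0.2011 res 2.9 rad -2.3 w 0.0111
-0.1 [  1.1   0.2 -20. ]
```

```bash
for i in 1; do python3 -m creep '{"translation":[[0.1,0,-2],[0.2,0,-4],[0.2,0,-4]],"yaw":[0,0,0],"gripper":[255,255,255]}' >/dev/null; python3 chk.py 9; done; python3 -m creep '{"translation":[[0.1,0,-2],[0.2,0,-4],[0.2,0,-4]],"yaw":[0,0,0],"gripper":[255,255,255]}' >/dev/null;python3 ball.py s6.png; python3 chk.py 9
```

```text
t12.23 th 0.086 R 0.2010 res 2.2 rad -0.4 w 0.0113
[(array([293.2, 216. ]), np.int32(54))]
t12.53 th 0.065 R 0.2009 res 1.0 rad -0.3 w 0.0119
```

View pics/s6.png

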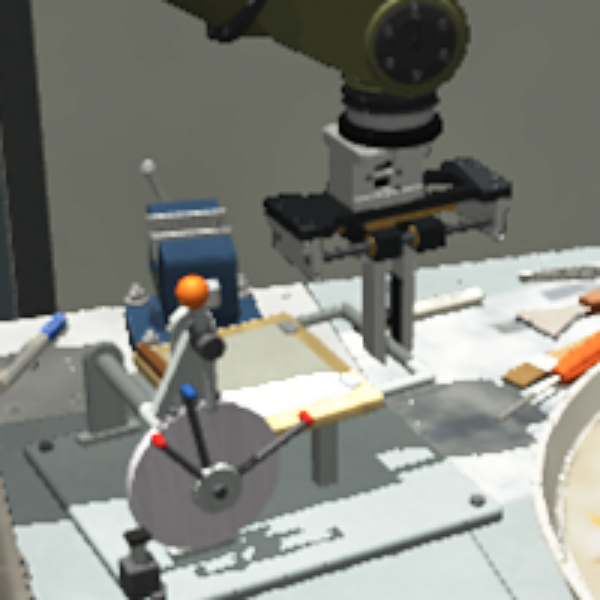

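The board is nearly flat and the ball leans back to the robot (293,216). I'll feel for the posts gently.

```bash
python3 -m creep '{"translation":[[0,0,-2],[0,0,-4],[0,0,-4]],"yaw":[0,0,0],"gripper":[255,255,255]}' >/dev/null; python3 chk.py 9; python3 -m creep '{"translation":[[0,0,-2],[0,0,-4],[0,0,-4]],"yaw":[0,0,0],"gripper":[255,255,255]}' >/dev/null; python3 chk.py 9
```

```text
t12.78 th 0.043 R 0.2007 res 1.5 rad 0.3 w 0.0114
t13.03 th 0.027 R 0.2007 res -6.7 rad -4.6 w 0.0116
```

The board is on the posts: -6.7 N now pushes the tool up. I'll raise it to a true tilt of ≈0.30, just over the lowest notch.

```bash
python3 -m creep '{"translation":[[0,0,6],[-0.4,-0.1,12],[-0.8,-0.2,18],[-1.4,-0.3,24],[-2.2,-0.4,30]],"yaw":[0,0,0,0,0],"gripper":[255,255,255,255,255]}' >/dev/null; python3 chk.py 9; python3 -m creep '{"translation":[[-1,-0.2,6],[-2.2,-0.4,12],[-3.5,-0.7,18],[-5,-1,24],[-5,-1,24]],"yaw":[0,0,0,0,0],"gripper":[255,255,255,255,255]}' >/dev/null; python3 ball.py s7.png; python3 chk.py 9; python3 -m creep '{"translation":[[-0.8,-0.2,3],[-1.6,-0.3,6],[-1.6,-0.3,6]],"yaw":[0,0,0],"gripper":[255,255,255]}'; python3 chk.py 9
```

```text
t13.45 th 0.180 R 0.2016 res 3.2 rad -0.9 w 0.0113
[(array([293.2, 216. ]), np.int32(54))]
t13.92 th 0.305 R 0.2025 res 2.5 rad 0.3 w 0.0112
time_s: 14.17
ee_pos: [0.594, 0.0197, 0.1482]
eef_rot: [3.136, 0.002, 1.758]
force: [-1.6, 1.5, -3.1]
grip_width: 0.0116
t14.17 th 0.338 R 0.2028 res 2.5 rad -2.2 w 0.0116
```

```bash
python3 -m creep '{"translation":[[0.6,0.1,-2],[1.2,0.2,-4],[1.2,0.2,-4]],"yaw":[0,0,0],"gripper":[255,255,255]}'>/dev/null; python3 chk.py 9; python3 -m creep '{"translation":[[0.6,0.1,-2],[0.6,0.1,-2]],"yaw":[0,0],"gripper":[255,255]}'>/dev/null; python3 chk.py 9;python3 -m creep '{"translation":[[0.6,0.1,-2],[0.6,0.1,-2]],"yaw":[0,0],"gripper":[255,255]}'>/dev/null; python3 chk.py 9
```

```text
t14.42 th 0.315 R 0.2027 res 3.2 rad 0.3 w 0.0116
t14.58 th 0.302 R 0.2025 res 1.8 rad -0.4 w 0.0115
t14.75 th 0.290 R 0.2025 res -0.4 rad -1.2 w 0.0115
```

```bash
python3 -m creep '{"translation":[[0.3,0,-1.5],[0.3,0,-1.5]],"yaw":[0,0],"gripper":[255,255]}'>/dev/null; python3 chk.py 9; python3 ball.py s8.png;python3 chk.py 9
```

```text
t14.92 th 0.283 R 0.2024 res -2.3 rad -1.8 w 0.0114
[(array([293.2, 216. ]), np.int32(54))]
t14.97 th 0.283 R 0.2024 res -2.5 rad -1.3 w 0.0116
```

The pawl carries the weight (force reversed to -2.5 N, ball in). I'll open the jaws partly and check before retreating.

```bash
python3 -m creep '{"translation":[[0,0,0],[0,0,0],[0,0,0],[0,0,0],[0,0,0]],"yaw":[0,0,0,0,0],"gripper":[215,190,170,155,155]}'; python3 -m creep '{"translation":[[0,0,0],[0,0,0],[0,0,0]],"yaw":[0,0,0],"gripper":[150,150,150]}'; python3 ball.py s9.png
```

```text
time_s: 15.38
ee_pos: [0.597, 0.0201, 0.1376]
eef_rot: [3.136, 0.002, 1.758]
force: [0.5, 0.5, -1.0]
grip_width: 0.036
time_s: 15.63
ee_pos: [0.597, 0.0201, 0.1376]
eef_rot: [3.136, 0.002, 1.758]
force: [-0.1, 0.4, 0.7]
grip_width: 0.0388
[(array([293.2, 216. ]), np.int32(54))]
```

View pics/s9.png

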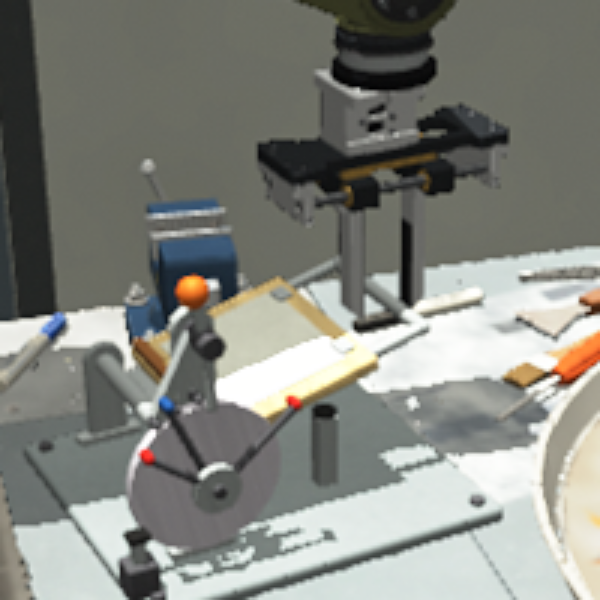

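The board stays tilted at the low notch with the jaws free around the bar. Retreating straight up, then away for a top-view check.

```bash
python3 -m creep '{"translation":[[0,0,10],[0,0,30],[0,0,60],[0,0,95],[0,0,130]],"yaw":[0,0,0,0,0],"gripper":[150,150,150,150,150]}'; python3 -m creep '{"translation":[[0,0,40],[-15,-30,75],[-30,-65,80],[-45,-100,80],[-60,-138,80]],"yaw":[0,0,0,0,0],"gripper":[150,150,150,150,150]}'>/dev/null;  python3 -m creep '{"translation":[[-15,-36,0],[-30,-72,0],[-45,-108,0],[-60,-144,0],[-75,-180,0]],"yaw":[0,0,0,0,0],"gripper":[150,150,150,150,150]}'; python3 - <<'E'
from h import *
s=snap("side","s10.png",(230,120,430,320),2); t=snap("top","t10.png",(220,130,420,330),2)
cv2.imwrite("pics/z10.png",np.hstack([cv2.imread("pics/s10.png"),cv2.imread("pics/t10.png")]))
E
python3 ball.py s11.png
```

```text
time_s: 16.1
ee_pos: [0.5966, 0.0201, 0.2698]
eef_rot: [3.136, 0.002, 1.758]
force: [0.5, -0.1, 0.5]
grip_width: 0.0391
time_s: 16.93
ee_pos: [0.4594, -0.3004, 0.3528]
eef_rot: [3.133, 0.004, 1.759]
force: [1.3, -0.2, 0.9]
grip_width: 0.0391
[(array([293.7, 214.7]), np.int32(39))]
```

View pics/z10.png

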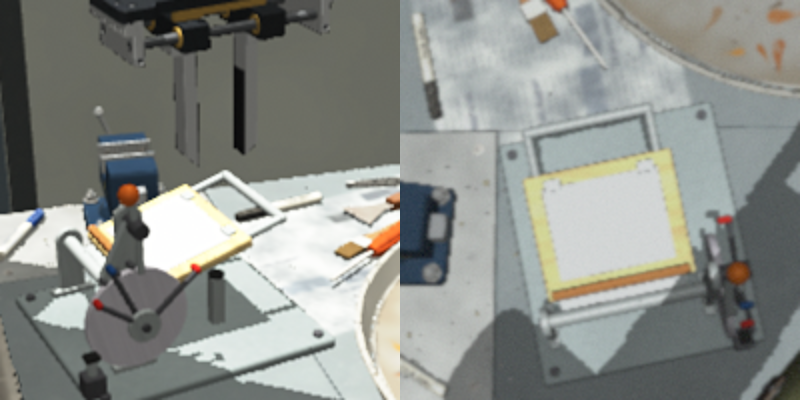

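Bar in the top view runs (283,197)–(346,185), ball still leaning to the robot. Check the final tilt by depth, then hand in.

```bash
python3 - <<'E'
from h import *
T=np.load("pics/t10.png.npz"); z=[]
for f in np.linspace(.2,.8,7):
    z.append(max(pt(T,283+f*63,197.5-f*12.5+k)[2] for k in(-1,0,1)))
z=np.median(z)-.006; print(z,"tilt",np.arcsin((z-.08)/.2)); print(ctrl.get_obs()["force"]); 
if .2<np.arcsin((z-.08)/.2)<.33: print(ctrl.hand_in())
E
```

```text
0.13058717540233616 tilt 0.25571360840627766
[-0.29695646  1.01075026  0.24350942]
the job is handed in; nothing more can be done
None
```

The board is at its lowest notch and the job is handed in. It started at the top notch (about 0.786 rad).

- **Reset:** I gripped the bar at 15 N and raised it in small steps. The board met the top stop at about 1.19 rad. I estimate the stop felt about 19 N, from 6.8 N measured on the bar. The orange ball tipped away from the robot, showing the pawl had reset.
- **Lowering:** I lowered the board in the grip down to the posts, where the force on the tool reversed to -6.7 N. The ball had leaned back to the robot before that.
- **Lowest notch:** I raised it to about 0.31 rad and let it down until the pawl took the weight, with the force again reversing, to -2.5 N. Then I opened the jaws and backed away.

**Last checks:** the top camera's depth gives a final tilt of 0.256 rad, against 0.262 for the notch. The ball leans to the robot, and the robot is clear with no force on it. The job took about 17 s. The arm's own tilt reading was about 0.03 rad high near flat because of grip offset, so I went by force and pictures there. I did not measure the cutters, tape, glue bottle and marker again afterwards. The arm only passed above them.

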